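Refocus the board-inspection camera by one turn of its hand wheel

ROBOT

A 7-joint arm with a two-finger parallel gripper is mounted at the origin on the work surface. World frame = base frame: x ahead of the robot, y to its left, z up, the work surface at z = 0. Lengths are in m, angles in rad, forces in N, time in s.
With the tool pointing down it reaches from about 0.425 to 0.925 m from the base axis. Payload 6.8 kg.
Tool frame: the origin (TCP) lies between the finger pads; the fingertips stand 17 mm ahead of it and the grasp point (between the pads) lies 2 mm behind it; x points along the fingers, y is the direction in which the jaws open and shut, and the axes are right-handed (so a half turn about x gives the same grasp; the last joint's range is limited). The gripper opens to 85 mm and grips with 20 to 120 N. Pads are 22 mm wide; open, the fingers measure 114 mm over their backs; the gripper's body (76 mm by 85 mm) begins 54 mm behind the grasp point. The pads swing forward as they close: fully open they stand 13 mm farther back than shut.
Start: joints at [-1.435, 0.477, 0.022, 1.555, -0.011, 1.109, -0.083], TCP at [0.163, 0.655, 0.248] pointing down, gripper open.
Joint ranges: [-2.96, 2.96], [-0.34, 2.1], [-1.41, 1.46], [0.24, 2.44], [-1.37, 4.51], [0.17, 1.92], [-2.96, 2.96]. Speed limits (rad/s): [2.39, 2.39, 3.14, 3.14, 3.14, 3.14, 3.14].

INTERFACE

Orientations are given as a rotation vector (axis times angle).
In Python, from bench import r gives the robot as it stands. The module is installed in compiled form; this text tells all that it offers.
- The arm moves only by the tool apply_moves, never from a script. Its argument "increments" is text: rows parted by semicolons, each of 7 numbers parted by spaces: the finger opening in mm, from 0 to 85.4, then the shift along the tool's x, y, z normalised to -1 to 1, where 1 is 100 cm, then the turn, a rotation vector about the tool's x, y, z normalised to -1 to 1, where 1 is 0.12 rad. In form: gripper x y z wx wy wz; .... A call has exactly 8 rows; each row shifts and turns the commanded pose from where the row before left it, along the tool's axes as they then stand; what a row does not reach is not made up. A row lasts 1/10 s, in which the tool goes at most 50 mm and 8.59 degrees, less where a joint would pass 70% of its speed; a pose out of reach is approached as far as the arm can. A call with a number of a shift or a turn outside -1 to 1 is refused whole. A call with a gripper value outside its range is refused whole. The fingers move at their own pace and stop on an object; "squeeze" is the grip in N (left out, the last holds). Time passes only in rows, so rows that do not move let the fingers close, or fill a call up. It gives the time, the measured TCP pose, the force and the opening at its end, in the units of the state.
- r.get_obs(): the state, without advancing time (a new reading comes with each control period).
- r.grab_frame(name): name is "scene" or "top"; returns a dict with "color" (480x640x3 uint8, blue, green, red), "fx", "fy", "cx", "cy" (pixels), "origin" and "orientation" of the camera in the world. Camera axes: x right, y up, looking along -z (the intrinsics and any distortion apply to the point x, -y, -z); pixel columns grow to the right and rows downward; lengths in m; the calibration is good to about 2 mm. A picture is of the moment at which its call begins. There is no depth.
- r.hand_in(): hands the job in, once; it reports no verdict.
The state is a dict: "clock": time; "joints": joint angles; "qvel": joint speeds; "tau": joint torques, N m; "tcp_pos": TCP position; "orientation": TCP orientation; "contact_force": force on the tool from outside, world axes, zero at the start; "moment": the same for the moment, N m; "grip_width": finger opening in m.
Only numpy, scipy, OpenCV 4.12 (cv2) and the standard library are available. Lean on these libraries where they do the work, as an engineer would, in place of code of your own. Each camera call takes 0.05 s, during which the arm holds its last target. There are 200 camera calls.

TASK

The inspection camera is focused on the circuit board, and now the top of the connector is wanted, one screw pitch higher: with the fingertips or the outside of the fingers, push the stand's hand wheel round by its upright handle through exactly one full turn, clockwise as seen from above, so that the handle ends back where it stands now. Push gently and only on the handle, not on the rim or spokes; do not grip it, and do not touch the camera. Leave the bottle, dish, ring light and brush where they are, and finish with the hand clear of everything.

Things in the scene. Friction and masses are not known exactly. Their poses are not given: they have to be found in the camera images.
- wheel (a joint): angle (rad) of the stand's hand wheel: grows clockwise seen from above, one turn = 6.283; starts between -1 and 1. Level aluminium wheel, 160 mm over its 18 mm thick round rim, three spokes, 40 mm hub, upright axis. Steady friction 0.25 N m (about 4 N at the handle), no spring, no stop near; stays where it is left. A turn clockwise raises the camera 4 mm
- hub (a point): point on the wheel's axis at mid height of the rim, 233 mm above the bench; it does not turn. The rim's top is 9 mm, the hub's 10 mm and the nut on the hub 18 mm above it. The stand is fixed to the bench; its position and yaw differ from run to run
- handle (a point): centre of the wheel's handle, on the handle's own axis, 71 mm from the wheel's axis and 39 mm above hub (272 mm above the bench); it goes round with the wheel
- grip: the handle: black upright barrel-shaped revolving sleeve on the rim at the end of a spoke, 58 mm tall, 24 mm across at its thickest, 19 mm at the foot, 22 mm near the top. Origin at the centre of its foot, z up; top 301 mm above the bench. Spins freely on its own axis, so its yaw means nothing. Takes about 4 N to push; over 25 N of contact force counts as gripped or shoved
- rim: the wheel's rim (142 mm mid diameter, 18 mm round section) and three spokes, going round with the wheel; origin on the wheel's axis 22 mm below hub. Not to be pushed: the wheel is turned by its handle
- camera: inspection camera and its black carriage on the leadscrew under the wheel; not to be touched. Cream upright tube 52 mm across, centred 130 mm from the wheel's axis along this body's +x, its top 88 mm above the origin (about 203 mm above the bench, 21 mm below the rim's underside). Origin on the wheel's axis about 115 mm above the bench, z up
- bottle: white plastic dispensing bottle with blue cap, loose on the bench near the stand, 58 mm across, 135 mm tall; origin at the centre of its underside. Bystander
- dish: round white open plastic dish, loose on the bench, 90 mm across, 26 mm tall; origin at the centre of its underside. Bystander
- ring_light: spare cream ring light lying on the bench, 92 mm across, 24 mm tall, with a 50 mm connector block reaching to 91 mm along its +x; origin at the centre of the ring's underside. Bystander
- brush: flat brush lying on the bench along its x, wooden handle towards -x, 166 mm long, 34 mm wide, 12 mm thick; origin on its underside below the metal ferrule. Bystander

How it is judged:
By the outcome, as a careful person would: the job done as asked, in the order asked, and still so for the second after the job is handed in, with the robot touching nothing.
It also fails if it takes over 54 s, if anything falls off the work surface, if the arm or the gripper's body presses on something with over 40 N, if the wrist force passes 120 N, or if a joint passes its speed limit or range.

## Working session

There is one attempt and no reset: what is moved stays moved. The work goes in short steps, Python scripts to look and compute and a tool call to move; the robot and the scene stay as the last step left them, time stands still between calls to the robot, and variables do not carry over. Pictures are saved under pics/ and viewed, about 8 in all and at most 12, crops included, and the job is handed in when it is done.

Besides the shell and the picture viewer there is one more tool, called after "Emit:" by a JSON object that holds its "api" and its "payload", one argument or row to a line. apply_moves: Moves the arm, as the interface text tells. Scaled input: -1 to 1 covers 100 cm each way for a shift and 0.12 rad each way for a turn. Its arguments: {"type":"object","properties":{"increments":{"type":"string"},"squeeze":{"type":"number"}},"required":["increments"]}

```bash
mkdir -p pics; cat > h.py <<'E'
from bench import r
import numpy as np, cv2
from scipy.spatial.transform import Rotation as R
def shot(n,f):
    d=r.grab_frame(n); cv2.imwrite('pics/'+f,d['color']); return d
def cam(d):
    o=np.array(d['orientation'],float); 
    M=R.from_rotvec(o).as_matrix() if o.size==3 else (o if o.shape==(3,3) else R.from_quat(o).as_matrix())
    return M,np.array(d['origin'])
def proj(d,P):
    M,o=cam(d); p=(np.atleast_2d(P)-o)@M
    return np.c_[d['cx']+d['fx']*p[:,0]/-p[:,2], d['cy']-d['fy']*p[:,1]/-p[:,2]]
def onz(d,u,v,z):
    M,o=cam(d); w=M@np.array([(u-d['cx'])/d['fx'],-(v-d['cy'])/d['fy'],-1]); return o+w*(z-o[2])/w[2]
E
python3 - <<'E'
from h import *
for n in('scene','top'):
    d=shot(n,n+'0.png'); print({k:v for k,v in d.items() if k!='color'})
s=r.get_obs(); print(s); print(R.from_rotvec(s['orientation']).as_matrix().round(3))
E
```

```text
{'fx': 528.8897789400773, 'fy': 528.8897789400773, 'cx': 321.3494036896725, 'cy': 236.2583451914574, 'origin': array([1.169139  , 0.61302375, 0.96684123]), 'orientation': array([0.40128114, 0.92345373, 2.20170031])}
{'fx': 476.34321841216547, 'fy': 476.34321841216547, 'cx': 313.82898925437036, 'cy': 237.83116316914607, 'origin': array([0.45809146, 0.05293704, 1.18596194]), 'orientation': array([ 0.0773481 , -0.10502717, -1.58409277])}
{'clock': 0.1, 'joints': array([-1.43505271,  0.47771013,  0.02234149,  1.55631376, -0.01146823,
        1.10931268, -0.08311415]), 'qvel': array([ 0.00057327, -0.00078176, -0.00246978, -0.00269114, -0.00033418,
        0.0002614 , -0.00120597]), 'tau': array([ 3.78971468e-03, -5.97764468e+01,  1.61315527e+00, -2.81956422e+01,
        1.27418837e-02,  5.03416712e-03, -1.29468276e-05]), 'tcp_pos': array([0.16286497, 0.65455226, 0.2474442 ]), 'orientation': array([ 0.19014222,  1.56235946, -0.19268404]), 'contact_force': array([0.53985298, 0.38501311, 0.30082668]), 'moment': array([ 0.02820656,  0.03389775, -0.03606844]), 'grip_width': 0.08573275182735492}
[[-0.     0.241  0.97 ]
 [-0.002  0.97  -0.241]
 [-1.    -0.002  0.   ]]
```

View pics/top0.png

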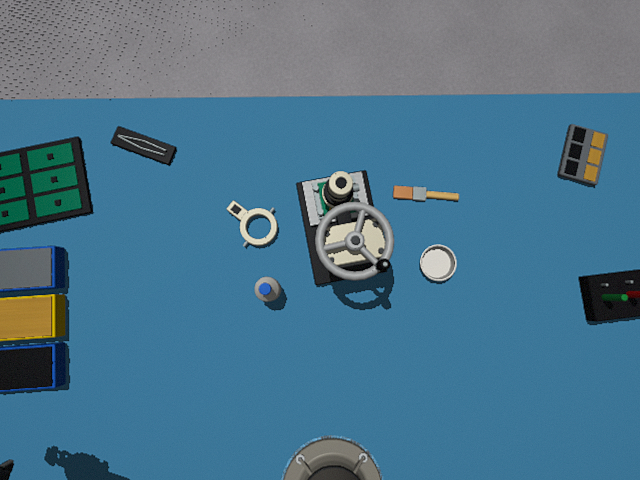

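View pics/scene0.png

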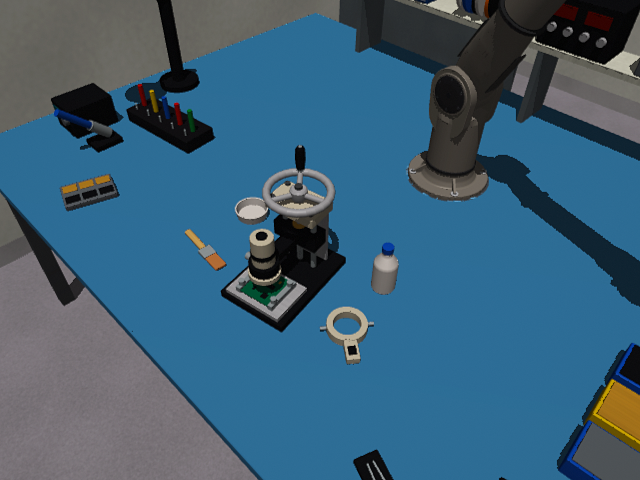

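The top view shows the hub at about (355,240) and the black handle at (383,265), i.e. back right of the wheel towards the robot. In the scene view the handle is at (300,158). The tall neighbours are the bottle at (267,289) in the top view and the camera tube at (341,183).

```bash
cat > fit.py <<'E'
from h import *
from scipy.optimize import minimize
t=np.linspace(0,2*np.pi,180); C=np.c_[np.cos(t),np.sin(t),0*t]
def edt(img):
    e=cv2.Canny(cv2.GaussianBlur(img,(0,0),0.8),40,110); return cv2.distanceTransform(255-e,cv2.DIST_L2,5)
def rimfit(d,x0):
    D=edt(d['color'])
    def cost(p):
        q=np.vstack([proj(d,C*k+[p[0],p[1],.233]) for k in(.080,.062)]).astype(np.float32)
        return np.minimum(cv2.remap(D,q[:,0],q[:,1],cv2.INTER_LINEAR),4).mean()
    g=min(((cost([x0[0]+a,x0[1]+b]),x0[0]+a,x0[1]+b) for a in np.arange(-.02,.021,.004) for b in np.arange(-.02,.021,.004)))
    m=minimize(cost,g[1:],method='Nelder-Mead'); return m.x,m.fun
def handle(d,guess_px,rad=22,thr=45):
    g=d['color'].max(2); m=(g<thr).astype(np.uint8); 
    n,l,s,c=cv2.connectedComponentsWithStats(m); ok=[(np.hypot(*(c[i]-guess_px)),i) for i in range(1,n) if 20<s[i,4]<900]
    i=min(ok)[1]; return c[i],s[i]
E
python3 - <<'E'
from fit import *
d=r.grab_frame('top'); x0=onz(d,355,240,.243)[:2]; print('rough',x0)
h,f=rimfit(d,x0); print('hub top',h,f)
c,s=handle(d,(383,265)); p=onz(d,*c,.298); print(c,s,p, np.hypot(*(p[:2]-h)),np.degrees(np.arctan2(*(p[:2]-h)[::-1])))
e=r.grab_frame('scene'); h2,f2=rimfit(e,h); print('hub scene',h2,f2)
c2,s2=handle(e,(300,158)); p2=onz(e,*c2,.272); print(c2,s2,p2,np.degrees(np.arctan2(*(p2[:2]-h2)[::-1])),np.hypot(*(p2[:2]-h2)))
for n,dd,hh,a in(('t',d,h,p),('s',e,h2,p2)):
    im=dd['color'].copy()
    for k in(.08,.062):
        cv2.polylines(im,[proj(dd,C*k+[*hh,.233]).round().astype(int)],True,(0,0,255))
    v=(a[:2]-hh);v=v/np.hypot(*v)*.071
    for z,rr in((.243,.0095),(.272,.012),(.301,.011)): cv2.polylines(im,[proj(dd,C*rr+[*(hh+v),z]).round().astype(int)],True,(0,255,255))
    u=proj(dd,[*hh,.25])[0].astype(int); cr=im[u[1]-75:u[1]+75,u[0]-65:u[0]+65]
    cv2.imwrite(n+'.tmp.png',cv2.resize(cr,None,fx=3,fy=3,interpolation=0))
cv2.imwrite('pics/fit0.png',np.hstack([cv2.imread('t.tmp.png'),cv2.imread('s.tmp.png')]))
for n,u,v,z in(('bottle',267,289,.135),('dish',438,263,.02)): print(n,onz(d,u,v,z))
E
```

```text
rough [ 0.5621965  -0.04663266]
hub top [ 0.56375964 -0.04523795] 0.569618284702301
[381.95934959 265.60162602] [376 258  15  16 123] [ 0.50726974 -0.09001682  0.298     ] 0.07208505681356556 -141.5965495767797
hub scene [ 0.56043345 -0.04923851] 0.5349472761154175
[299.65714286 157.78095238] [295 146  10  25 210] [ 0.51162132 -0.093349    0.272     ] -137.8965423614853 0.0657902632766321
bottle [0.46892201 0.13785268 0.135     ]
dish [ 0.52695192 -0.2731892   0.02      ]
```

View pics/fit0.png

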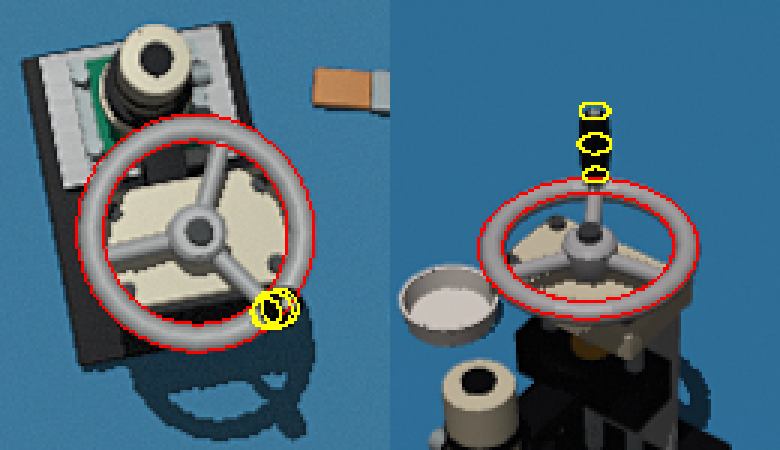

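Both fits agree within a few mm: hub ≈ (0.562, -0.047), handle ≈ (0.509, -0.092), azimuth ≈ -140°. I'll lift, close the fingers and turn the tool so its z axis lies along the handle's tangent, then go over.

Emit:
{"api": "apply_moves", "payload": {
  "increments": "0 -0.02 0 0 0.655 0 0; 0 -0.02 0 0 0.655 0 0; 0 -0.02 0 0 0.655 0 0; 0 -0.02 0 0 0.655 0 0; 0 -0.02 0 0 0.655 0 0; 0 -0.02 0 0 0.655 0 0; 0 -0.01 0 0.02 0.655 0 0; 0 -0.01 0 0.03 0.655 0 0",
  "squeeze": 20
}}

```text
clock: 1.0
tcp_pos: [0.1974, 0.6213, 0.3883]
orientation: [0.681, 1.462, -0.681]
contact_force: [1.4, -0.9, -0.1]
grip_width: -0.0002
```

Emit:
{"api": "apply_moves", "payload": {
  "increments": "0 0 0 0.04 0 0 0; 0 0 0 0.04 0 0 0; 0 0 0 0.04 0 0 0; 0 0 0 0.04 0 0 0; 0 0 0 0.04 0 0 0; 0 0 0 0.04 0 0 0; 0 0 0 0.04 0 0 0; 0 0 0 0.04 0 0 0"
}}

```text
clock: 1.8
tcp_pos: [0.4055, 0.3739, 0.3883]
orientation: [0.681, 1.461, -0.681]
contact_force: [0.7, 1.2, 0.4]
grip_width: -0.0003
```

Emit:
{"api": "apply_moves", "payload": {
  "increments": "0 0 0 0.04 0 0 0; 0 0 0 0.04 0 0 0; 0 0 0 0.04 0 0 0; 0 0 0 0.04 0 0 0; 0 0 0 0.04 0 0 0; 0 0 0 0.04 0 0 0; 0 0 0 0.02 0 0 0; 0 0 0 0 0 0 0"
}}

```text
clock: 2.6
tcp_pos: [0.5735, 0.1723, 0.3882]
orientation: [0.685, 1.458, -0.687]
contact_force: [-0.2, 0.1, -0.1]
grip_width: -0.0
```

```bash
cat > st.py <<'E'
from h import *
hub=np.array([.562,-.047]); ey=np.array([.766,.643]); ez=np.array([.643,-.766])
s=r.get_obs(); M=R.from_rotvec(s['orientation']).as_matrix(); p=s['tcp_pos']
print(s['clock'],p.round(4),s['joints'].round(2),s['contact_force'].round(1),s['grip_width']); print(M.round(3))
print('rel hub mm (tool y,z):',(M[:,1:].T@(np.r_[hub,p[2]]*-1+p)*1000).round(1))
E
python3 st.py
```

```text
2.6 [0.5735 0.1723 0.3882] [-0.78  0.27  0.49  1.58 -0.13  1.32  0.42] [-0.2  0.1 -0.1] -4.195312972945047e-05
[[ 0.001  0.77   0.638]
 [-0.002  0.638 -0.77 ]
 [-1.    -0.001  0.002]]
rel hub mm (tool y,z): [ 148.8 -161.5]
```

Emit:
{"api": "apply_moves", "payload": {
  "increments": "0 0 -0.028 0.027 0 0 0; 0 0 -0.028 0.027 0 0 0; 0 0 -0.028 0.027 0 0 0; 0 0 -0.028 0.027 0 0 0; 0 0 -0.028 0.027 0 0 0; 0 0 -0.028 0.027 0 0 0; 0 0 -0.028 0.027 0 0 0; 0 0 -0.025 0.021 0 0 0"
}}

```text
clock: 3.4
tcp_pos: [0.5371, -0.1276, 0.3883]
orientation: [0.681, 1.462, -0.681]
contact_force: [0.5, 0.8, 0.5]
grip_width: -0.0001
```

Emit:
{"api": "apply_moves", "payload": {
  "increments": "0 0.018 0 0 0 0 0; 0 0.018 0 0 0 0 0; 0 0.018 0 0 0 0 0; 0 0.018 0 0 0 0 0; 0 0.015 0 0 0 0 0; 0 0.010 0 0 0 0 0; 0 0.004 0 0 0 0 0; 0 0 0 0 0 0 0"
}}

```text
clock: 4.2
tcp_pos: [0.5375, -0.1261, 0.2871]
orientation: [0.681, 1.462, -0.681]
contact_force: [0.6, 0.8, 0.7]
grip_width: -0.0004
```

```bash
python3 st.py; python3 - <<'E'
from h import *
ims=[]
for n,z in(('top',.25),('scene',.27)):
    d=r.grab_frame(n); u=proj(d,[.562,-.047,z])[0].astype(int); ims.append(cv2.resize(d['color'][u[1]-80:u[1]+80,u[0]-65:u[0]+65],None,fx=3,fy=3,interpolation=2))
cv2.imwrite('pics/appr.png',np.hstack(ims))
E
```

```text
4.2 [ 0.5375 -0.1261  0.2871] [-0.4   0.27  0.64  1.84 -0.18  1.09  1.  ] [0.6 0.8 0.7] -0.0003500662988215395
[[-0.001  0.766  0.643]
 [ 0.     0.643 -0.766]
 [-1.    -0.    -0.001]]
rel hub mm (tool y,z): [-69.6  44.9]
```

View pics/appr.png

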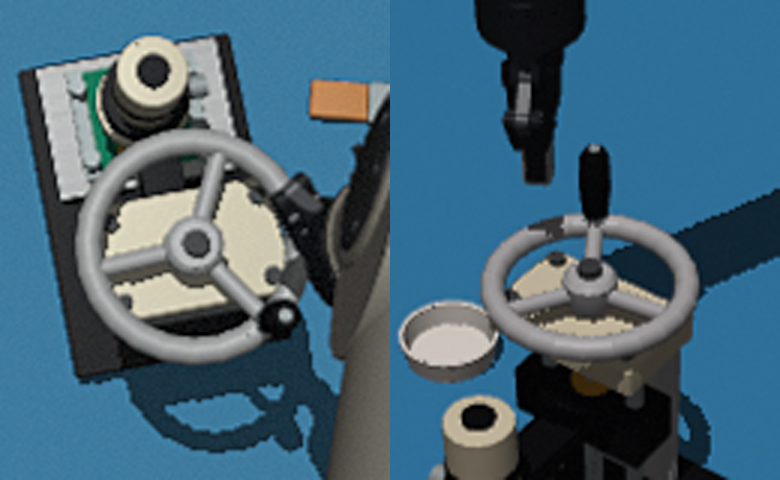

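The fingertips sit about 20 mm clear of the handle, at crop (537,182) against a handle from y 148 to 215, and overlap its upper half in height. Now I'll plan the circle in tool axes.

```bash
python3 - <<'E'
import numpy as np
a=np.radians(np.arange(-23,360,5.)); P=77*np.c_[-np.cos(a),-np.sin(a)]
print('start',P[0]); c=P[0].copy()
for k in range(0,72,8):
    o=[]
    for q in P[k+1:k+9]:
        st=np.round((q-c)*2)/2; c=c+st; o.append('0 0 %g %g 0 0 0'%(st[0]/1000,st[1]/1000))
    print(k//8,c,'a=%.0f:'%np.degrees(a[min(k+8,len(a)-1)]),'; '.join(o))
E
```

```text
start [-70.87887372  30.08629689]
0 [-73.87887372 -22.41370311] a=17: 0 0 -0.0025 -0.0065 0 0 0; 0 0 -0.0015 -0.0065 0 0 0; 0 0 -0.0015 -0.0065 0 0 0; 0 0 -0.0005 -0.0065 0 0 0; 0 0 -0 -0.007 0 0 0; 0 0 0.0005 -0.0065 0 0 0; 0 0 0.001 -0.0065 0 0 0; 0 0 0.0015 -0.0065 0 0 0
1 [-41.87887372 -64.41370311] a=57: 0 0 0.0025 -0.0065 0 0 0; 0 0 0.003 -0.006 0 0 0; 0 0 0.003 -0.006 0 0 0; 0 0 0.004 -0.0055 0 0 0; 0 0 0.004 -0.005 0 0 0; 0 0 0.005 -0.005 0 0 0; 0 0 0.005 -0.0045 0 0 0; 0 0 0.0055 -0.0035 0 0 0
2 [  9.62112628 -76.41370311] a=97: 0 0 0.0055 -0.0035 0 0 0; 0 0 0.0065 -0.003 0 0 0; 0 0 0.006 -0.0025 0 0 0; 0 0 0.0065 -0.0015 0 0 0; 0 0 0.0065 -0.0015 0 0 0; 0 0 0.007 -0.0005 0 0 0; 0 0 0.0065 -0 0 0 0; 0 0 0.007 0.0005 0 0 0
3 [ 56.12112628 -52.41370311] a=137: 0 0 0.0065 0.001 0 0 0; 0 0 0.0065 0.002 0 0 0; 0 0 0.006 0.002 0 0 0; 0 0 0.0065 0.003 0 0 0; 0 0 0.0055 0.003 0 0 0; 0 0 0.0055 0.004 0 0 0; 0 0 0.0055 0.004 0 0 0; 0 0 0.0045 0.005 0 0 0
4 [77.12112628 -3.91370311] a=177: 0 0 0.0045 0.005 0 0 0; 0 0 0.004 0.0055 0 0 0; 0 0 0.0035 0.006 0 0 0; 0 0 0.003 0.006 0 0 0; 0 
[... 340 characters left out ...]
.08629689] a=257: 0 0 -0.0045 0.005 0 0 0; 0 0 -0.0045 0.0045 0 0 0; 0 0 -0.005 0.0045 0 0 0; 0 0 -0.0055 0.004 0 0 0; 0 0 -0.006 0.0035 0 0 0; 0 0 -0.006 0.003 0 0 0; 0 0 -0.0065 0.002 0 0 0; 0 0 -0.0065 0.002 0 0 0
7 [-34.87887372  68.58629689] a=297: 0 0 -0.0065 0.001 0 0 0; 0 0 -0.0065 0.001 0 0 0; 0 0 -0.007 -0 0 0 0; 0 0 -0.0065 -0.0005 0 0 0; 0 0 -0.0065 -0.0015 0 0 0; 0 0 -0.0065 -0.0015 0 0 0; 0 0 -0.0065 -0.002 0 0 0; 0 0 -0.006 -0.003 0 0 0
8 [-70.87887372  30.08629689] a=337: 0 0 -0.006 -0.0035 0 0 0; 0 0 -0.0055 -0.0035 0 0 0; 0 0 -0.005 -0.0045 0 0 0; 0 0 -0.005 -0.0045 0 0 0; 0 0 -0.0045 -0.005 0 0 0; 0 0 -0.0035 -0.0055 0 0 0; 0 0 -0.0035 -0.006 0 0 0; 0 0 -0.003 -0.006 0 0 0
```

Emit:
{"api": "apply_moves", "payload": {
  "increments": "0 0 0 -0.003 0 0 0; 0 0 0 -0.002 0 0 0; 0 0 0 -0.002 0 0 0; 0 0 0 -0.002 0 0 0; 0 0 0 -0.002 0 0 0; 0 0 0 -0.002 0 0 0; 0 0 0 -0.002 0 0 0; 0 0 0 0 0 0 0"
}}

```text
clock: 5.1
tcp_pos: [0.5278, -0.1149, 0.2873]
orientation: [0.681, 1.462, -0.681]
contact_force: [1.0, 0.2, -1.1]
grip_width: 0.0002
```

Emit:
{"api": "apply_moves", "payload": {
  "increments": "0 0 -0.001 -0.002 0 0 0; 0 0 -0.001 -0.002 0 0 0; 0 0 -0.001 -0.002 0 0 0; 0 0 -0.0005 -0.002 0 0 0; 0 0 -0.0005 -0.002 0 0 0; 0 0 -0.0005 -0.002 0 0 0; 0 0 -0.0005 -0.002 0 0 0; 0 0 -0.0005 -0.002 0 0 0"
}}

```text
clock: 5.9
tcp_pos: [0.5134, -0.1065, 0.2873]
orientation: [0.681, 1.461, -0.681]
contact_force: [1.5, -3.3, -1.1]
grip_width: -0.0
```

```bash
python3 st.py; python3 - <<'E'
from fit import *
e=r.grab_frame('scene'); print(handle(e,(300,158)))
E
```

```text
5.9 [ 0.5134 -0.1065  0.2873] [-0.45  0.21  0.63  1.9  -0.14  1.08  0.93] [ 1.5 -3.3 -1.1] -4.346662864180924e-06
[[ 0.     0.766  0.643]
 [-0.     0.643 -0.766]
 [-1.     0.     0.   ]]
rel hub mm (tool y,z): [-75.5  14.3]
(array([352.5       , 165.09090909]), array([342, 160,  22,  11,  22], dtype=int32))
```

Emit:
{"api": "apply_moves", "payload": {
  "increments": "0 0 -0.0005 -0.004 0 0 0; 0 0 -0.0005 -0.006 0 0 0; 0 0 0 -0.006 0 0 0; 0 0 0.0005 -0.0065 0 0 0; 0 0 0.001 -0.0065 0 0 0; 0 0 0.0015 -0.0065 0 0 0; 0 0 0.0025 -0.0065 0 0 0; 0 0 0.003 -0.006 0 0 0"
}}

```text
clock: 6.75
tcp_pos: [0.4881, -0.0642, 0.2873]
orientation: [0.681, 1.462, -0.681]
contact_force: [1.4, -4.0, -0.2]
grip_width: -0.0004
```

Emit:
{"api": "apply_moves", "payload": {
  "increments": "0 0 0.003 -0.006 0 0 0; 0 0 0.004 -0.0055 0 0 0; 0 0 0.004 -0.005 0 0 0; 0 0 0.005 -0.005 0 0 0; 0 0 0.005 -0.0045 0 0 0; 0 0 0.0055 -0.0035 0 0 0; 0 0 0.0055 -0.0035 0 0 0; 0 0 0.0065 -0.003 0 0 0"
}}

```text
clock: 7.55
tcp_pos: [0.4946, -0.012, 0.2871]
orientation: [0.681, 1.462, -0.682]
contact_force: [-2.2, -3.0, 0.3]
grip_width: -0.0
```

```bash
python3 st.py; python3 - <<'E'
from h import *
ims=[]
for n,z in(('top',.25),('scene',.27)):
    d=r.grab_frame(n); u=proj(d,[.562,-.047,z])[0].astype(int); ims.append(cv2.resize(d['color'][u[1]-80:u[1]+80,u[0]-65:u[0]+65],None,fx=3,fy=3,interpolation=2))
cv2.imwrite('pics/q1.png',np.hstack(ims))
E
```

```text
7.55 [ 0.4946 -0.012   0.2871] [-0.61  0.14  0.57  1.96 -0.09  1.07  0.7 ] [-2.2 -3.   0.3] -4.4000390765795405e-05
[[-0.001  0.766  0.643]
 [ 0.     0.643 -0.766]
 [-1.    -0.001 -0.001]]
rel hub mm (tool y,z): [-29.1 -70.2]
```

View pics/q1.png

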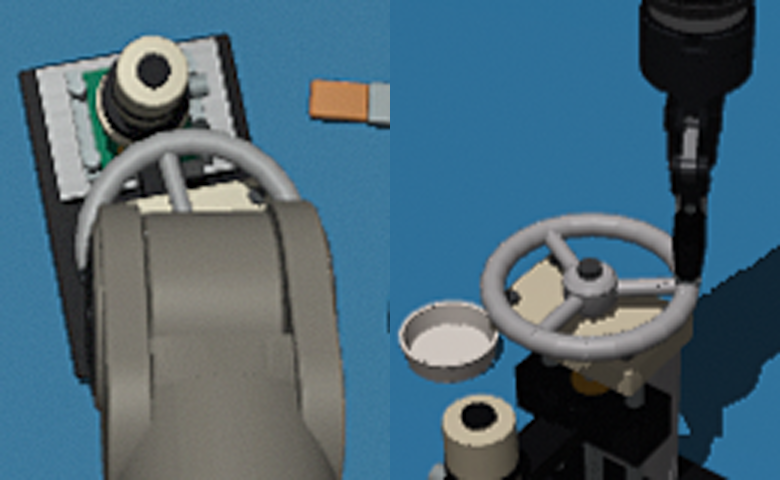

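The wheel follows the finger at about 4 N: the spoke has swung round and the handle is at crop (688,245) with the finger behind it. I'll continue round.

Emit:
{"api": "apply_moves", "payload": {
  "increments": "0 0 0.006 -0.0025 0 0 0; 0 0 0.0065 -0.002 0 0 0; 0 0 0.0065 -0.002 0 0 0; 0 0 0.007 -0.0005 0 0 0; 0 0 0.0065 0 0 0 0; 0 0 0.007 0.0005 0 0 0; 0 0 0.0065 0.001 0 0 0; 0 0 0.0065 0.002 0 0 0"
}}

```text
clock: 8.45
tcp_pos: [0.533, 0.0249, 0.2872]
orientation: [0.681, 1.462, -0.68]
contact_force: [-3.6, 0.6, 0.5]
grip_width: 0.0
```

Emit:
{"api": "apply_moves", "payload": {
  "increments": "0 0 0.006 0.002 0 0 0; 0 0 0.0065 0.003 0 0 0; 0 0 0.0055 0.003 0 0 0; 0 0 0.0055 0.004 0 0 0; 0 0 0.0055 0.004 0 0 0; 0 0 0.0045 0.005 0 0 0; 0 0 0.0045 0.005 0 0 0; 0 0 0.004 0.0055 0 0 0"
}}

```text
clock: 9.25
tcp_pos: [0.5858, 0.0272, 0.2872]
orientation: [0.681, 1.461, -0.68]
contact_force: [-3.1, 2.6, -0.9]
grip_width: 0.0
```

```bash
python3 st.py
```

```text
9.25 [0.5858 0.0272 0.2872] [-0.58  0.32  0.54  1.76 -0.18  1.11  0.72] [-3.1  2.6 -0.9] 2.9349172467369243e-05
[[ 0.     0.766  0.643]
 [ 0.001  0.643 -0.766]
 [-1.     0.001 -0.   ]]
rel hub mm (tool y,z): [ 65.9 -41.5]
```

Emit:
{"api": "apply_moves", "payload": {
  "increments": "0 0 0.003 0.006 0 0 0; 0 0 0.003 0.006 0 0 0; 0 0 0.002 0.006 0 0 0; 0 0 0.0015 0.0065 0 0 0; 0 0 0.001 0.0065 0 0 0; 0 0 0.0005 0.007 0 0 0; 0 0 0 0.0065 0 0 0; 0 0 -0.0005 0.007 0 0 0"
}}

```text
clock: 10.05
tcp_pos: [0.6268, -0.0061, 0.2874]
orientation: [0.682, 1.461, -0.681]
contact_force: [-1.9, 3.5, -1.6]
grip_width: -0.0002
```

Emit:
{"api": "apply_moves", "payload": {
  "increments": "0 0 -0.0015 0.0065 0 0 0; 0 0 -0.0015 0.0065 0 0 0; 0 0 -0.002 0.0065 0 0 0; 0 0 -0.003 0.006 0 0 0; 0 0 -0.0035 0.0055 0 0 0; 0 0 -0.0035 0.006 0 0 0; 0 0 -0.0045 0.005 0 0 0; 0 0 -0.0045 0.0045 0 0 0"
}}

```text
clock: 10.85
tcp_pos: [0.6382, -0.0578, 0.2875]
orientation: [0.681, 1.46, -0.681]
contact_force: [2.6, 3.9, -1.0]
grip_width: -0.0001
```

```bash
python3 st.py
```

```text
10.85 [ 0.6382 -0.0578  0.2875] [-0.41  0.43  0.55  1.63 -0.24  1.16  0.9 ] [ 2.6  3.9 -1. ] -0.00010739774893545363
[[ 0.001  0.766  0.643]
 [-0.     0.643 -0.766]
 [-1.     0.001  0.001]]
rel hub mm (tool y,z): [51.4 57.3]
```

Emit:
{"api": "apply_moves", "payload": {
  "increments": "0 0 -0.005 0.0045 0 0 0; 0 0 -0.0055 0.004 0 0 0; 0 0 -0.006 0.003 0 0 0; 0 0 -0.006 0.003 0 0 0; 0 0 -0.0065 0.002 0 0 0; 0 0 -0.0065 0.002 0 0 0; 0 0 -0.0065 0.001 0 0 0; 0 0 -0.0065 0.0005 0 0 0"
}}

```text
clock: 11.65
tcp_pos: [0.6132, -0.1042, 0.2875]
orientation: [0.681, 1.461, -0.682]
contact_force: [3.3, 2.7, -0.3]
grip_width: 0.0005
```

Emit:
{"api": "apply_moves", "payload": {
  "increments": "0 0 -0.0065 0 0 0 0; 0 0 -0.0065 -0.001 0 0 0; 0 0 -0.0065 -0.0015 0 0 0; 0 0 -0.0065 -0.0015 0 0 0; 0 0 -0.0055 -0.002 0 0 0; 0 0 -0.004 -0.0015 0 0 0; 0 0 -0.002 -0.001 0 0 0; 0 0 0 0 0 0 0"
}}

```text
clock: 12.45
tcp_pos: [0.5788, -0.121, 0.2873]
orientation: [0.681, 1.462, -0.681]
contact_force: [1.7, -1.3, 1.1]
grip_width: -0.0003
```

```bash
python3 st.py;  python3 - <<'E'
from h import *
ims=[]
for n,z in(('top',.25),('scene',.27)):
    d=r.grab_frame(n); u=proj(d,[.562,-.047,z])[0].astype(int); ims.append(cv2.resize(d['color'][u[1]-80:u[1]+80,u[0]-65:u[0]+65],None,fx=3,fy=3,interpolation=2))
cv2.imwrite('pics/q3.png',np.hstack(ims))
E
```

```text
12.45 [ 0.5788 -0.121   0.2873] [-0.35  0.34  0.58  1.75 -0.2   1.12  0.99] [ 1.7 -1.3  1.1] -0.00027296102111532895
[[-0.001  0.766  0.643]
 [ 0.     0.643 -0.766]
 [-1.    -0.    -0.001]]
rel hub mm (tool y,z): [-34.7  67.5]
```

View pics/q3.png

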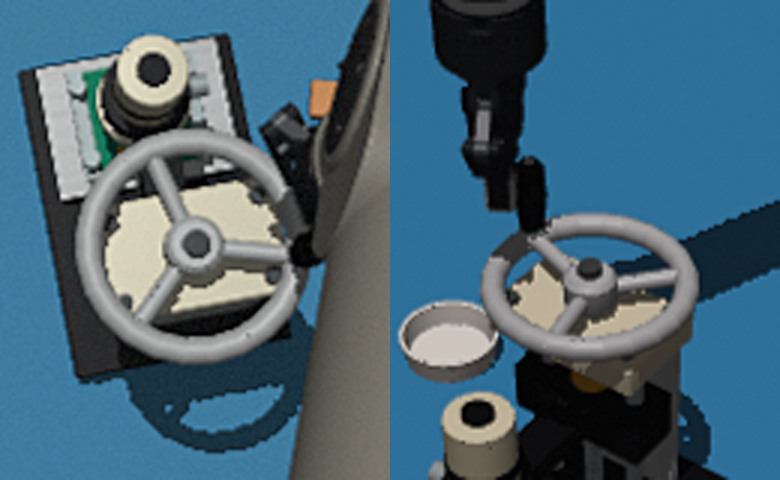

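The handle is now at top crop (303,252), about 40° short of its starting place. I'll approach the end slowly and stop short to measure.

Emit:
{"api": "apply_moves", "payload": {
  "increments": "0 0 -0.004 -0.0025 0 0 0; 0 0 -0.006 -0.0035 0 0 0; 0 0 -0.0055 -0.004 0 0 0; 0 0 -0.005 -0.0045 0 0 0; 0 0 -0.005 -0.0045 0 0 0; 0 0 -0.004 -0.005 0 0 0; 0 0 -0.002 -0.003 0 0 0; 0 0 -0.001 -0.002 0 0 0"
}}

```text
clock: 13.35
tcp_pos: [0.5352, -0.1198, 0.2873]
orientation: [0.681, 1.462, -0.681]
contact_force: [2.6, -2.8, -0.6]
grip_width: -0.0004
```

```bash
python3 st.py; cat > ang.py <<'E'
# wheel turn still missing (deg, + = short of the full turn), fitted on scene image: rotate the reference about hub plane
from fit import *
from scipy.ndimage import map_coordinates
d=r.grab_frame('scene'); ref=cv2.imread('pics/scene0.png'); hb=np.array([.5605,-.0492])
# spokes: sample annulus r 24..58 mm at z=.233 in polar form, in both pictures, and correlate
rr=np.linspace(.026,.056,16); th=np.radians(np.arange(0,360,.5)); 
P=np.array([[hb[0]+q*np.cos(a),hb[1]+q*np.sin(a),.233] for q in rr for a in th]); uv=proj(d,P).astype(np.float32)
f=lambda im: cv2.remap(cv2.GaussianBlur(im,(0,0),.7),uv[:,:1],uv[:,1:],cv2.INTER_CUBIC).reshape(16,-1,3).astype(float)
def spokes(im):
    s=f(im); sat=s.max(2)-s.min(2); return ((sat<14)&(s.max(2)>70)&(s.max(2)<215)).mean(0)
a,b=spokes(ref),spokes(d['color'])
for n,w in(('ref',a),('now',b)):
    best=max((sum(np.interp(np.radians((np.arange(-9,9.1,.5)+x+k*120)%360),th,w).sum() for k in range(3)),x) for x in np.arange(0,120,.5)); print(n,'spoke phase',best)
def hand(im,az):
    # dark handle: centroid of dark pixels in a window about the predicted place
    q=proj(d,[[hb[0]+.071*np.cos(az),hb[1]+.071*np.sin(az),.285]])[0]; x,y=q.round().astype(int)
    return im[y-9:y+8,x-12:x+13].max(2)
cv2.imwrite('pics/cmp_%d.png'%(10*r.get_obs()['clock']),np.hstack([cv2.resize(i[120:245,235:365],None,fx=3,fy=3,interpolation=2) for i in(ref,d['color'])]))
E
python3 ang.py; ls pics
```

```text
13.35 [ 0.5352 -0.1198  0.2873] [-0.38  0.25  0.59  1.85 -0.16  1.09  0.97] [ 2.6 -2.8 -0.6] -0.0003815080266668775
[[-0.     0.766  0.643]
 [ 0.     0.643 -0.766]
 [-1.    -0.    -0.   ]]
rel hub mm (tool y,z): [-67.3  38.5]
ref spoke phase (np.float64(86.3125), np.float64(100.5))
now spoke phase (np.float64(86.6875), np.float64(114.5))
appr.png
cmp_134.png
fit0.png
q1.png
q3.png
scene0.png
top0.png
```

The spoke fit gives 100.5° in the reference and 114.5° now, so 14° is left and the contact offset is about 21 mm. I'll advance to about 3° short.

Emit:
{"api": "apply_moves", "payload": {
  "increments": "0 0 -0.001 -0.002 0 0 0; 0 0 -0.001 -0.002 0 0 0; 0 0 -0.001 -0.002 0 0 0; 0 0 -0.001 -0.002 0 0 0; 0 0 0 -0.002 0 0 0; 0 0 0 -0.002 0 0 0; 0 0 0 -0.001 0 0 0; 0 0 0 0 0 0 0"
}}

```text
clock: 14.2
tcp_pos: [0.5241, -0.1121, 0.2872]
orientation: [0.681, 1.462, -0.681]
contact_force: [1.5, -2.7, -0.1]
grip_width: -0.0001
```

```bash
python3 st.py; for i in 1 2 3; do python3 ang.py; done
```

```text
14.2 [ 0.5241 -0.1121  0.2872] [-0.4   0.23  0.59  1.87 -0.14  1.08  0.94] [ 1.5 -2.7 -0.1] -7.672127765514078e-05
[[-0.     0.766  0.643]
 [ 0.     0.643 -0.766]
 [-1.    -0.    -0.   ]]
rel hub mm (tool y,z): [-70.9  25.5]
ref spoke phase (np.float64(86.3125), np.float64(100.5))
now spoke phase (np.float64(86.3125), np.float64(100.5))
ref spoke phase (np.float64(86.3125), np.float64(100.5))
now spoke phase (np.float64(86.1875), np.float64(100.5))
ref spoke phase (np.float64(86.3125), np.float64(100.5))
now spoke phase (np.float64(86.375), np.float64(100.5))
```

The phase estimator is coarse, because its window is wide. I'll back off a little so the handle is free, then compare precisely.

Emit:
{"api": "apply_moves", "payload": {
  "increments": "0 0 0 0.004 0 0 0; 0 0 0 0.008 0 0 0; 0 0 0 0.01 0 0 0; 0 0 0 0.008 0 0 0; 0 0 0 0 0 0 0; 0 0 0 0 0 0 0; 0 0 0 0 0 0 0; 0 0 0 0 0 0 0"
}}

```text
clock: 15.15
tcp_pos: [0.5434, -0.135, 0.2872]
orientation: [0.681, 1.462, -0.681]
contact_force: [0.2, 0.5, 0.9]
grip_width: -0.0001
```

```bash
cat > ang2.py <<'E'
import io,contextlib
with contextlib.redirect_stdout(io.StringIO()):
    from ang import *
def ph(w): # spoke direction from 3rd harmonic and handle centroid
    return np.degrees(-np.angle((w*np.exp(-3j*th)).sum())*-1/3)
def harm(w): return (np.degrees(np.angle((w*np.exp(3j*th)).sum()))/3)%120
print('harm ref,now',harm(a),harm(b))
sh=np.arange(-30,31); c=[np.corrcoef(np.roll(a,k),b)[0,1] for k in sh]; k=int(np.argmax(c)); 
print('corr shift deg',sh[k]*.5, max(c))
for im in(ref,d['color']): print('handle scene',handle(type('x',(),{}) and {'color':im},(300,158)))
t=r.grab_frame('top'); print('handle top ref/now',[handle({'color':i},(382,265))[0] for i in(cv2.imread('pics/top0.png'),t['color'])])
E
python3 ang2.py; ls pics/cmp*
```

```text
harm ref,now 104.32048637033789 104.37595966745656
corr shift deg -0.5 0.9900899899932787
handle scene (array([299.65402844, 157.83886256]), array([295, 146,  10,  25, 211], dtype=int32))
handle scene (array([300.05076142, 157.92385787]), array([296, 146,   9,  24, 197], dtype=int32))
handle top ref/now [array([382.04132231, 265.54545455]), array([381.73333333, 265.725     ])]
pics/cmp_134.png
pics/cmp_142.png
pics/cmp_143.png
pics/cmp_152.png
```

Handle centroids match to about 0.4 px in both cameras, which is roughly 0.6 mm or half a degree, slightly past. That needs no further push, so I'll retreat upwards and away.

Emit:
{"api": "apply_moves", "payload": {
  "increments": "0 -0.01 0 0.005 0 0 0; 0 -0.02 0 0.005 0 0 0; 0 -0.02 0 0.01 0 0 0; 0 -0.02 0 0.01 0 0 0; 0 -0.02 0 0.01 0 0 0; 0 -0.02 0 0.01 0 0 0; 0 -0.01 0 0.01 0 0 0; 0 0 0 0 0 0 0"
}}

```text
clock: 16.05
tcp_pos: [0.5832, -0.1829, 0.4096]
orientation: [0.682, 1.457, -0.682]
contact_force: [-0.7, 0.1, -0.4]
grip_width: 0.0003
```

Emit:
{"api": "apply_moves", "payload": {
  "increments": "0 0 -0.02 0.02 0 0 0; 0 0 -0.02 0.02 0 0 0; 0 0 -0.02 0.02 0 0 0; 0 0 -0.02 0.02 0 0 0; 0 0 -0.01 0.01 0 0 0; 0 0 0 0 0 0 0; 0 0 0 0 0 0 0; 0 0 0 0 0 0 0"
}}

```text
clock: 16.85
tcp_pos: [0.5719, -0.3061, 0.4071]
orientation: [0.68, 1.462, -0.678]
contact_force: [0.0, 0.1, 0.4]
grip_width: -0.0004
```

```bash
python3 st.py; python3 ang2.py; python3 -c "
from h import *
d=shot('scene','end.png')"
```

```text
16.85 [ 0.5719 -0.3061  0.4071] [-0.07  0.38  0.67  1.44 -0.24  1.4   1.3 ] [0.  0.1 0.4] -0.0003736567910457143
[[ 0.     0.764  0.645]
 [ 0.001  0.645 -0.764]
 [-1.     0.001 -0.001]]
rel hub mm (tool y,z): [-159.5  204.4]
harm ref,now 104.32048637033789 103.99479767971397
corr shift deg 0.0 0.994994398360816
handle scene (array([299.65402844, 157.83886256]), array([295, 146,  10,  25, 211], dtype=int32))
handle scene (array([299.575, 157.725]), array([283, 146,  23,  24, 240], dtype=int32))
handle top ref/now [array([382.04132231, 265.54545455]), array([381.73333333, 265.725     ])]
```

View pics/end.png

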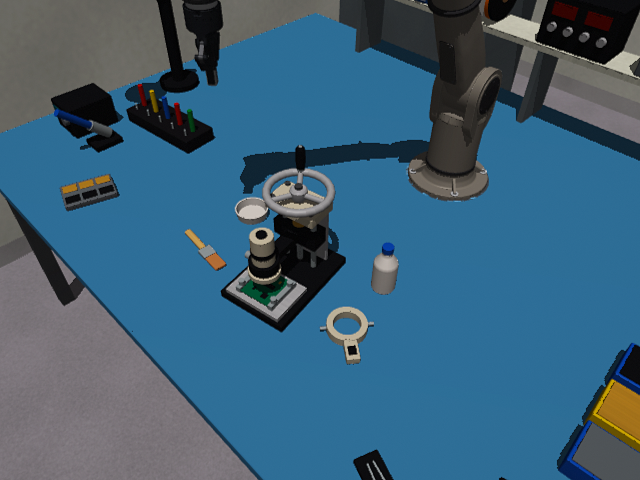

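The handle is back at (300,158). The bottle, dish, ring light and brush are unmoved, and the hand is well clear at (210,60).

```bash
python3 -c "
from bench import r
print(r.hand_in())"
```

```text
the job is handed in; nothing more can be done
None
```

I turned the wheel one full turn clockwise, pushing only on the upright handle with the closed fingers. The job was handed in at about 17 s on the robot's clock. The contact force I read after each move stayed around 4–5 N; I did not see the peaks between readings.

**Final checks:**
- **Handle position:** just after I backed off, its image position was about 0.4 px from the start in both cameras. That is roughly half a degree, probably slightly past the full turn.
- **Spokes:** comparing the spokes with the first picture gave a 0° shift, in 0.5° steps.
- **Surroundings:** in the last picture the bottle, dish, ring light and brush look unmoved. The hand is clear, with the force reading about zero.

**Checks that disagreed:**
- **Hub position:** the two cameras differed by about 5 mm, so I used the average.
- **Wheel angle near the end:** my first method was too coarse. It led me to stop believing I was about 3° short, when the wheel was already at its starting angle.
- **Last handle reading:** in the final scene picture the arm's shadow merged into the detected handle shape, so I relied on the earlier reading for that camera.

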